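# Unhitch the panel arm in the painting case and hold it up

## Task

Open the wooden painting case: lift its lid until it rests back on its stop. Then squeeze the spring latch of the panel arm sideways towards its wooden grip, so that the coupler lets go of the ball, and lift the arm off. Finish while still holding it, still and roughly level, over the open case, at least 8 cm higher than it sat and clear of case and lid, so that I can take it from you; leave the things in and around the case where they are.

Things in the scene. Friction and masses are not known exactly. Their poses are not given: they have to be found in the camera images.
- painting_case: Fixed wooden painting case with brass corners, 112 mm deep (x) x 140 mm wide (y), walls and floor 6 mm, on 6 mm feet. Origin: centre of its underside, 6 mm above the table; open rim 42 mm, top of the shut lid 90 mm above that; x points to the far (hinged) side, y along its length to the left, z up.
- case_lid (a joint): Opening angle of the deep wooden lid (140 x 112 x 48 mm), rad: 0 shut, 1.66 back on its stop. Plain hinge along the case's y on its far rim; the lid (0.22 kg) falls shut below about 0.95 rad, stays put about 1.0 to 1.15, and falls open by itself beyond 1.2.
- lid_hinge (a point): Middle of the lid's hinge line, on the far rim 48 mm above the table; the line runs along the case's y.
- lid_knob (a point): Middle of the round brass pull knob on the lid's front face: head 22 mm in diameter, 13 mm long, axis along the case's x when the lid is shut, then 74 mm above the table, 130 mm in front of the hinge line and 26 mm above it; its head ends 6 mm farther out. It rides with the lid.
- ball_center (a point): Centre of the fixed 22 mm steel ball on its neck, 29 mm above the case's underside, 21 mm in front of its middle and 22 mm to the right of it. The arm's coupler sits over it.
- panel_arm: Loose panel arm (about 0.3 kg, balanced at its coupler): steel ball coupler 34 x 47 x 38 mm, upright grip on top, wooden stub 16 mm wide out to 66 mm along its +y, brass clip at the end. Origin: under the coupler's middle, 9 mm above the case's underside when seated. x: where the latch tab points (to the right in the case), y: the stub (to the hinge), z up. Can swivel a little.
- coupler_socket (a point): Centre of the coupler's ball socket, 20 mm above the arm's origin; lies at the ball's centre when seated. The locked arm lifts no more than 1 mm.
- coupler_grip (a point): Point to pinch, on the arm's axis 58 mm above its origin, where the upright grip and latch tab stand (roof of the coupler at 38 mm, tops at 74 mm). Fixed dark wooden grip: x from -13 to +3 mm of the arm, 26 mm wide in y. Squeezed home, grip and tab together measure 30 mm, from x = -13 to +17 mm.
- latch_tab (a point): Middle of the outer face of the steel latch tab (4 x 22 mm upright plate), 33 mm from the arm's axis along the arm's +x, 58 mm above its origin, when locked; it rides with the latch.
- coupler_latch (a joint): Travel of the spring latch (keyhole plate under the ball), m: 0 locked, 0.016 fully pulled; the tab then has moved 16 mm along the arm's -x, towards the fixed grip. Spring about 6 N at 0, 11 N fully pulled; it springs back when let go. The ball comes free from about 0.011 on; pull it fully.
- ochre_cup: Small terracotta cup, 31 mm in diameter, 16 mm tall, standing in the case near its front left corner. Origin under its middle. Leave alone.
- dropper: White dropper bottle, 23 mm in diameter, 37 mm tall, standing in the case's far left corner. Origin under its middle. Leave alone.
- muller: Glass muller 50 mm in diameter, 76 mm tall, standing left of the case. Origin under its middle. Leave alone.
- dipper: Small metal dipper, 43 mm in diameter, 17 mm tall, right of the case. Leave alone.
- lidded_jar: Glass jar with tin lid, 51 mm in diameter, 41 mm tall, right of the case. Leave alone.
- pumice_stone: Pumice stone 41 x 48 x 24 mm, left of the case. Leave alone.
- red_tube: Red-banded paint tube, 27 x 100 x 19 mm, lying at the left end of the table. Leave alone.
- tall_jar: Tall glass jar, 56 mm in diameter, 95 mm tall, at the left end of the table. Leave alone.
- side_table: The wooden side table that carries everything; its top is z = 0.

How it is judged:
On the way, in this order (a step that is already met when the one before it is completed fails the run):
1. the lid rests open on its stop, the arm still on its ball (value of joint case_lid above 1.55 rad and z of coupler_socket in the frame of ball_center below 0.006 m), for 0.2 s.
2. the latch is pulled while the coupler still sits on the ball (value of joint case_lid above 1.55 rad and value of joint coupler_latch above 0.009 m and z of coupler_socket in the frame of ball_center below 0.008 m), for 0.1 s.
3. the arm is off the ball and raised, held in the gripper (z of coupler_socket in the frame of ball_center above 0.075 m and contact force between the fingers and panel_arm above 1 N), for 0.2 s.
At the end, for the whole second after the job is handed in: Lid on its stop (over 1.55 rad); arm's socket 75 mm or more above the ball and within 100 mm of it sideways, arm upright within 0.35 rad, at rest (under 30 mm/s), gripped (over 1 N), touching neither case nor lid; other things within 30 mm of their places, standing ones upright within 0.3 rad (all of step 3 and value of joint case_lid above 1.55 rad and horizontal distance between coupler_socket and ball_center below 0.1 m and angle between panel_arm's own z axis and vertical below 0.35 rad and contact force between panel_arm and painting_case below 0.1 N and contact force between panel_arm and side_table below 0.1 N and linear speed of panel_arm below 0.03 m/s and distance of each of ochre_cup, dropper, muller, dipper, lidded_jar, pumice_stone, red_tube, tall_jar from where it was at the start of the episode below 0.03 m and angle between each of dropper, muller, tall_jar, lidded_jar's own z axis and vertical below 0.3 rad); the arm keeps its last pose, push and grip.
It fails at once if a thing in or around the case is knocked over or pushed away (distance of any of ochre_cup, dropper, muller, dipper, lidded_jar, pumice_stone, red_tube, tall_jar from where it was at the start of the episode above 0.04 m).
It fails at once if the raised arm is dropped or put down on the table (contact force between panel_arm and side_table above 0.5 N).
It also fails if it takes over 51 s, if anything falls off the work surface, if the arm or the gripper's body presses on something with over 40 N, if the wrist force passes 120 N, or if a joint passes its speed limit or range.

## Robot

A 7-joint arm with a two-finger parallel gripper is mounted at the origin on a cart in front of the work surface, level with it; the furniture and walls round the work are solid. World frame = base frame: x ahead of the robot, y to its left, z up, the work surface at z = 0. Lengths are in m, angles in rad, forces in N, time in s.
With the tool pointing down it reaches from about 0.4 to 0.85 m from the base axis. Payload 4.5 kg.
Tool frame: the origin (TCP) lies midway between the tips of the shut fingers; the grasp point (between the pads) lies 19 mm behind it; z points along the fingers, y is the direction in which the jaws open and shut (so a half turn about z gives the same grasp; the last joint's range is limited). The gripper opens to 88 mm and grips with 3 to 60 N. Pads are 18 mm wide; open, the fingers measure 123 mm over their backs; the gripper's body (75 mm by 187 mm) begins 45 mm behind the grasp point.
Start: joints at [-1.315, 0.689, -0.195, 1.565, 0.157, 0.902, -0.215], TCP at [0.137, 0.61, 0.239] pointing down, gripper open.
Joint ranges: [-3.01, 3.01], [-0.46, 2.08], [-1.47, 1.51], [0.13, 2.56], [-1, 4.14], [0.04, 2.09], [-2.66, 2.66]. Speed limits (rad/s): [2.57, 2.57, 3.14, 3.14, 3.14, 3.14, 3.14].

## Interface

Orientations are given as a unit quaternion [x, y, z, w].
In Python, from plant import r, viewer gives the robot as it stands.
- The arm moves only by the tool play_rows, never from a script. Its argument "commands" is a list of rows, each an object with "delta_rot": the turn, a rotation vector about the tool's x, y, z normalised to -1 to 1, where 1 is pi rad, a list of three; "travel": the shift along the tool's x, y, z normalised to -1 to 1, where 1 is 15 cm, a list of three; "gripper": the opening, from -1 (shut) to 1 (fully open). In form: [{"delta_rot": [wx, wy, wz], "travel": [x, y, z], "gripper": gripper}, ...]. A call has 1 to 12 rows; each row is the pose to reach, as a shift and turn from the pose commanded when the call began, along the tool's axes at that moment, turning the shorter way round; what a row does not reach only later rows make up. A row lasts 1/8 s, in which the tool goes at most 62.5 mm and 10.7 degrees, less where a joint would pass 70% of its speed; a pose out of reach is approached as far as the arm can. A call with a number of a shift or a turn outside -1 to 1 is refused whole. A call with a gripper value outside its range is refused whole. The fingers move at their own pace and stop on an object; "force" is the grip in N (left out, the last holds). Time passes only in rows, so rows that repeat a pose let the fingers close. It gives the time, the measured TCP pose, the force and the opening at its end, in the units of the state.
- r.get_state(): the state, without advancing time (a new reading comes with each control period).
- viewer.snapshot(name): name is "scene" or "side" or "wrist"; returns a dict with "color" (384x512x3 uint8, red, green, blue), "z_map" (384x512 float32, m along the optical axis (not along the pixel's ray), 0 where there is no reading), "fx", "fy", "cx", "cy" (pixels), "origin" and "attitude" of the camera in the world. Camera axes: x right, y up, looking along -z (the intrinsics and any distortion apply to the point x, -y, -z); pixel columns grow to the right and rows downward; lengths in m; the calibration is good to about 2 mm. The wrist camera is an equidistant fisheye: a pixel r from the principal point sees the ray r / f radians off the axis. A picture is of the moment at which its call begins.
- r.finish_job(): hands the job in, once; it reports no verdict.
Trained networks look in the newest picture that a camera, given by its name, has taken for a name from the list of things; names that differ only in an ending like _2 or _b are one class to them, and where a whole thing is asked for, a point or a joint stands for the part that bears it (a point fixed in the world has none). Each returns a list of dicts, best first, with "conf" (0 to 1); they miss things now and then, are a little off and sometimes report something else, mostly with a low value. They report only what shows in the picture. A call takes as long as a camera call.
- viewer.outline_of(camera, label): "pixels" (384x512 bool, what is visible of it) and "at" ([column, row] in pixels, amid what is visible of it).
- viewer.pinpoint(camera, label): "at" ([column, row] in pixels: a listed point, or the origin of a listed thing).
The state is a dict: "clock": time; "q": joint angles; "qd": joint speeds; "joint_torque": joint torques, N m; "tool_pos": TCP position; "eef_rot": TCP orientation; "contact_force": force on the tool from outside, world axes, zero at the start; "moment": the same for the moment, N m; "opening": opening from 0.0 (shut) to 1.0 (fully open).
Only numpy, scipy, OpenCV 4.12 (cv2) and the standard library are available. Lean on these libraries where they do the work, as an engineer would, in place of code of your own. Each camera call takes 0.05 s, during which the arm holds its last target. There are 200 camera calls.

## Working session

There is one attempt and no reset: what is moved stays moved. The work goes in short steps, Python scripts to look and compute and a tool call to move; the robot and the scene stay as the last step left them, time stands still between calls to the robot, and variables do not carry over. Pictures are saved under pics/ and viewed, about 8 in all and at most 12, crops included, and the job is handed in when it is done.

Besides the shell and the picture viewer there is one more tool, called after "Request:" as name(argument=value, ...) on one line, values as JSON. play_rows: Moves the arm, as the interface text tells. Its arguments: {"type":"object","properties":{"commands":{"type":"array","items":{"type":"object","properties":{"delta_rot":{"type":"array","items":{"type":"number","minimum":-1,"maximum":1}},"travel":{"type":"array","items":{"type":"number","minimum":-1,"maximum":1}},"gripper":{"type":"number"}}}},"force":{"type":"number"}},"required":["commands"]}

```bash
mkdir -p pics; cat > h.py <<'E'
import numpy as np, cv2
from scipy.spatial.transform import Rotation as R
from plant import r, viewer
def att(s):
    a=np.array(s["attitude"]); return R.from_quat(a).as_matrix() if a.size==4 else a.reshape(3,3)
def pt(s,c,rr,z=None):
    "pixel to world by depth; by plane height if z given"
    d=np.array([(c-s["cx"])/s["fx"],-(rr-s["cy"])/s["fy"],-1.])
    M=att(s);o=np.array(s["origin"])
    if z is None:
        return o+M@d*np.median(s["z_map"][int(rr)-1:int(rr)+2,int(c)-1:int(c)+2])
    w=M@d; return o+w*(z-o[2])/w[2]
def cloud(s,mask):
    rr,c=np.nonzero(mask&(s["z_map"]>0)); z=s["z_map"][rr,c]
    P=np.stack([(c-s["cx"])/s["fx"]*z,-(rr-s["cy"])/s["fy"]*z,-z],1)
    return P@att(s).T+np.array(s["origin"])
def save(n,s): cv2.imwrite("pics/"+n+".png",s["color"][...,::-1])
E
python3 - <<'E'
from h import *
for n in["scene","side"]:
    s=viewer.snapshot(n); save(n+"0",s); print(n,s["origin"],att(s)[:,2],s["fx"])
    for l in["painting_case","lid_hinge","lid_knob","ball_center","panel_arm","muller","dipper","lidded_jar","pumice_stone","tall_jar","red_tube"]:
        p=viewer.pinpoint(n,l)
        if p:
            a=p[0]["at"]; print(l,round(p[0]["conf"],2),np.round(a),np.round(pt(s,*a),3))
            if l=="lid_knob":print(pt(s,*a,.074))
            if l=="lid_hinge":print(pt(s,*a,.048))
            if l=="painting_case":print(pt(s,*a,.006))
            if l not in("painting_case","lid_hinge","lid_knob","ball_center","panel_arm"): print(pt(s,*a,0).round(3))
print(r.get_state())
a,b=[cv2.imread(f"pics/{n}0.png") for n in("scene","side")]
E
```

```text
scene [-0.09162077  1.08644723  0.49900652] [-0.4923328   0.62417894  0.6066375 ] 408.2362169911655
painting_case 0.92 [284. 109.] [0.448 0.284 0.043]
[0.49143344 0.21932449 0.006     ]
lid_knob 0.95 [308.  89.] [0.137 0.697 0.312]
[0.42731378 0.20126532 0.074     ]
ball_center 0.82 [298. 103.] [0.433 0.242 0.048]
muller 0.63 [236. 150.] [0.457 0.464 0.006]
[0.463 0.457 0.   ]
dipper 0.74 [206. 145.] [0.523 0.498 0.01 ]
[0.536 0.486 0.   ]
lidded_jar 0.63 [239. 148.] [0.452 0.459 0.01 ]
[0.462 0.447 0.   ]
pumice_stone 0.73 [208. 144.] [0.52  0.494 0.012]
[0.536 0.479 0.   ]
tall_jar 0.65 [179. 160.] [0.521 0.585 0.016]
[ 0.541  0.569 -0.   ]
red_tube 0.73 [218. 165.] [0.439 0.547 0.014]
[0.454 0.532 0.   ]
side [ 0.21770534 -0.46901321  0.73973301] [-0.24246142 -0.54643618  0.8016358 ] 424.028911343726
painting_case 0.78 [248. 128.] [0.464 0.143 0.073]
[0.488433   0.20537952 0.006     ]
lid_knob 0.94 [216. 113.] [0.414 0.207 0.079]
[0.41568973 0.21135523 0.074     ]
ball_center 0.71 [242. 121.] [0.452 0.148 0.095]
muller 0.69 [210.  74.] [0.469 0.42  0.014]
[0.474 0.436 0.   ]
dippe
[... 335 characters left out ...]
.525 0.   ]
{'clock': 1.2, 'q': array([-1.31518376,  0.68908832, -0.19464523,  1.56531351,  0.15730594,
        0.90251046, -0.21510224]), 'qd': array([ 0.00070539, -0.00022659,  0.00212079,  0.00070998,  0.00013132,
        0.00031085,  0.00011866]), 'joint_torque': array([-5.11527605e-05, -5.27507615e+01, -1.26708470e+00, -1.53752232e+01,
       -5.18979749e-02, -7.97171215e-04,  2.11450271e-06]), 'tool_pos': array([0.13745509, 0.60971109, 0.23874755]), 'eef_rot': array([ 1.10649058e-01,  9.93859540e-01,  3.44201214e-05, -1.20586671e-05]), 'contact_force': array([ 0.03722684, -0.04080072,  0.11245107]), 'moment': array([-0.0062359 ,  0.03887495, -0.02917218]), 'opening': 1.001858004729531}
```

View pics/scene0.png

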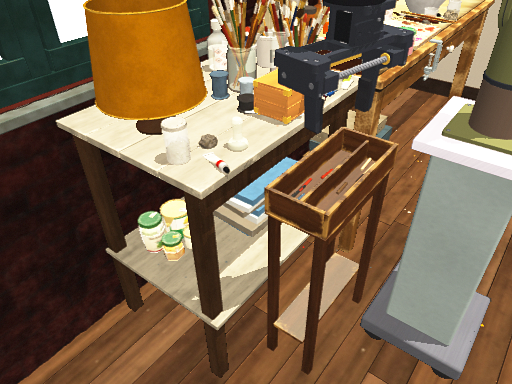

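View pics/side0.png

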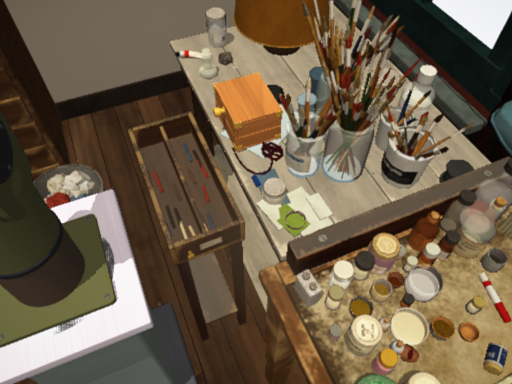

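The scene image shows the gripper covering much of the case (orange, about 278,97). The side view shows the whole lid (about 248,100) with the knob at (218,112), facing the robot and slightly yawed.

```bash
python3 - <<'E'
from h import *
s=viewer.snapshot("side")
for l in["painting_case","case_lid","lid_knob"]:
    o=viewer.outline_of("side",l)
    if not o: print(l,"none");continue
    P=cloud(s,o[0]["pixels"]); print(l,o[0]["conf"],len(P),P.min(0).round(3),P.max(0).round(3))
    if l!="lid_knob":
        T=P[abs(P[:,2]-.096)<.006]; print(len(T),T[:,2].mean())
        re=cv2.minAreaRect((T[:,:2]*1000).astype(np.float32)); print(re)
    else: print(np.median(P,0),P.mean(0))
M=np.zeros(s["z_map"].shape,bool);M[40:240,150:460]=1
P=cloud(s,M)
# tall things around the case
for lo,hi in((.02,.1),(.1,.2),(.2,.4)):
    Q=P[(P[:,2]>lo)&(P[:,2]<hi)&(P[:,0]<.75)&(P[:,1]>-.1)&(P[:,1]<.5)]
    H,_,_=np.histogram2d(Q[:,0],Q[:,1],bins=[np.arange(.35,.8,.03),np.arange(-.1,.5,.03)]);print(lo,hi);print((H>2).astype(int))
E
```

```text
painting_case 0.81 3908 [ 0.411  0.117 -0.003] [0.598 0.402 0.099]
2184 0.09518300019982022
((490.57427978515625, 213.905517578125), (145.0023956298828, 113.50410461425781), 89.19094848632812)
case_lid 0.94 3052 [0.411 0.139 0.041] [0.547 0.287 0.099]
2160 0.09518159738374145
((490.3192138671875, 213.90911865234375), (145.0023956298828, 112.99401092529297), 89.19094848632812)
lid_knob 0.98 3109 [ 0.411  0.139 -0.002] [0.597 0.397 0.099]
[0.48306102 0.19184322 0.09455002] [0.48387632 0.19644761 0.0875966 ]
0.02 0.1
[[0 0 0 0 0 0 0 0 0 0 0 0 0 0 0 0 0 0 0]
 [0 0 0 0 0 0 0 0 0 0 0 0 0 0 0 0 0 0 0]
 [0 0 1 1 0 0 0 0 1 1 1 1 1 0 0 0 0 0 0]
 [0 0 1 1 0 0 0 0 1 1 1 1 1 0 0 0 0 1 1]
 [0 0 1 1 0 1 1 1 1 1 1 1 1 0 0 0 0 1 1]
 [0 0 0 1 1 1 1 1 1 1 1 1 1 0 0 0 0 0 0]
 [0 0 0 1 1 0 1 0 1 1 1 1 1 0 0 0 0 0 1]
 [0 0 0 1 1 1 1 0 0 0 0 1 1 1 0 0 0 0 0]
 [0 0 1 1 1 0 0 0 0 1 1 1 1 1 0 0 1 1 0]
 [0 0 1 0 0 0 0 0 1 1 1 0 0 0 0 1 1 0 0]
 [0 0 1 0 0 0 0 1 1 1 1 1 0 0 0 1 0 0 0]
 [1 1 1 0 0 0 0 0 0 1 0 1 1 0 1 1 0 0 0]
 [1 1 1 0 1 0 0 0 0 0 0 1 1 0 1 1 0 0 0]
 [1 1 1 1 1 1 0 0 0 0 0 0 0 0 0 0 0 0 0]
 [0 0 
[... 583 characters left out ...]
1 1 1 0 0 0 0 1 0 0 0 0 0 0 0 0 0]
 [0 0 0 0 0 0 0 0 0 0 0 0 0 0 0 0 0 0 0]]
0.2 0.4
[[0 0 0 0 0 0 0 0 0 0 0 0 0 0 0 0 0 0 0]
 [0 0 0 0 0 0 0 0 0 0 0 0 0 0 0 0 0 0 0]
 [0 0 0 0 0 0 0 0 0 0 0 0 0 0 0 0 0 0 0]
 [0 0 0 0 0 0 0 0 0 0 0 0 0 0 0 0 0 0 0]
 [0 0 0 1 1 0 0 0 0 0 0 0 0 0 0 0 0 0 0]
 [0 0 1 1 1 1 1 0 0 0 0 0 0 0 0 0 0 0 0]
 [0 0 1 0 0 0 0 0 0 0 0 0 0 0 0 0 0 0 0]
 [0 0 1 1 1 0 1 0 0 0 0 0 0 0 0 0 0 0 0]
 [1 1 1 1 1 1 1 0 0 0 0 0 0 0 0 0 0 0 0]
 [0 1 1 1 1 1 1 1 1 1 0 0 0 0 0 0 0 0 0]
 [0 1 1 1 1 1 1 0 0 0 1 0 0 0 0 0 0 0 0]
 [0 0 1 1 1 1 0 0 0 0 0 0 0 0 0 0 0 0 0]
 [0 0 1 1 0 0 1 1 0 0 0 0 0 0 0 0 0 0 0]
 [0 0 0 0 0 0 1 1 0 0 0 0 0 0 0 0 0 0 0]
 [0 0 0 0 0 0 0 0 0 0 0 0 0 0 0 0 0 0 0]]
```

```bash
cat >> h.py <<'E'
def go(pts,yaw_deg=89.2,tilt=0,base=None):
    """rows for TCP targets: tool y at yaw_deg in the world, z down tilted by tilt deg about tool y"""
    st=r.get_state(); B=R.from_quat(st["eef_rot"]); p=np.array(st["tool_pos"]) if base is None else np.array(base)
    y=np.radians(yaw_deg); Y=np.array([np.cos(y),np.sin(y),0]);Z=np.array([0,0,-1.]);X=np.cross(Y,Z)
    T=R.from_matrix(np.stack([X,Y,Z],1))*R.from_euler("y",tilt,degrees=True)
    print("rot",((B.inv()*T).as_rotvec()/np.pi).round(4),"tcp",p.round(4))
    for q in pts: print(np.round(q,3),"travel",(B.inv().apply(np.array(q)-p)/.15).round(3))
E
python3 - <<'E'
from h import *
s=viewer.snapshot("side")
M=np.zeros(s["z_map"].shape,bool);M[0:300,150:500]=1
P=cloud(s,M);P=P[(P[:,2]>.1)&(P[:,2]<.45)&(P[:,1]>-.15)&(P[:,1]<.4)]
for x in np.arange(.42,.7,.02):
    Q=P[abs(P[:,0]-x)<.01]; 
    for lo,hi in((.1,.16),(.16,.22),(.22,.4)):
        q=Q[(Q[:,2]>lo)&(Q[:,2]<hi),1]
        if len(q)>3: print(round(x,2),lo,len(q),np.sort(q)[-3:].round(3))
go([(.23,.48,.239),(.32,.345,.23),(.4165,.2155,.2)])
E
```

```text
0.48 0.22 76 [0.045 0.045 0.046]
0.5 0.16 155 [0.083 0.083 0.085]
0.5 0.22 65 [0.035 0.035 0.047]
0.52 0.1 294 [0.081 0.083 0.083]
0.52 0.16 139 [0.078 0.079 0.079]
0.52 0.22 6 [0.011 0.012 0.016]
0.54 0.1 179 [0.091 0.091 0.092]
0.54 0.16 46 [0.004 0.005 0.005]
0.56 0.1 249 [0.092 0.093 0.095]
0.56 0.16 57 [0.095 0.095 0.097]
0.56 0.22 162 [0.043 0.044 0.044]
0.58 0.1 311 [0.087 0.087 0.087]
0.58 0.16 281 [0.103 0.104 0.105]
0.58 0.22 380 [0.038 0.038 0.038]
0.6 0.1 538 [0.073 0.395 0.399]
0.6 0.16 381 [0.061 0.064 0.065]
0.6 0.22 340 [0.077 0.077 0.078]
0.62 0.1 491 [0.399 0.4   0.4  ]
0.62 0.16 335 [0.399 0.4   0.4  ]
0.62 0.22 641 [0.222 0.222 0.223]
0.64 0.1 480 [0.387 0.388 0.389]
0.64 0.16 460 [0.395 0.395 0.395]
0.64 0.22 458 [0.227 0.228 0.228]
0.66 0.1 480 [0.375 0.375 0.376]
0.66 0.16 721 [0.381 0.382 0.383]
0.66 0.22 472 [0.246 0.247 0.248]
0.68 0.1 233 [0.366 0.366 0.368]
0.68 0.16 607 [0.373 0.373 0.374]
0.68 0.22 454 [0.233 0.236 0.238]
rot [ 0.     -0.     -0.0661] tcp [0.1374 0.6097 0.2387]
[0.23  0.48  0.239] travel [-0.792 -0.708 -0.002]
[0.32  0.345 0.23 ] travel [-1.575 -1.454  0.058]
[0.416 0.216 0.2  ] travel [-2.393 -2.155  0.258]
```

Request:
play_rows(commands=[{"delta_rot": [0,0,-0.033],"travel": [-0.4,-0.36,0],"gripper": 1},{"delta_rot": [0,0,-0.066],"travel": [-0.79,-0.71,0],"gripper": 1},{"delta_rot": [0,0,-0.066],"travel": [-1,-0.92,0],"gripper": 1},{"delta_rot": [0,0,-0.066],"travel": [-1,-0.92,0],"gripper": 1}])

```text
clock: 1.95
tool_pos: [0.2565, 0.4379, 0.2387]
eef_rot: [0.01, 1.0, -0.002, 0.001]
contact_force: [-0.4, 0.2, -0.0]
opening: 1.001
```

```bash
python3 -c "
from h import *
go([(.30,.36,.23),(.4,.23,.2)])"
```

```text
rot [-0.001   0.0005 -0.0021] tcp [0.2565 0.4379 0.2387]
[0.3  0.36 0.23] travel [-0.301 -0.513  0.06 ]
[0.4  0.23 0.2 ] travel [-0.985 -1.365  0.264]
```

Request:
play_rows(commands=[{"delta_rot": [0,0,-0.001],"travel": [-0.3,-0.4,0.05],"gripper": 1},{"delta_rot": [0,0,-0.001],"travel": [-0.55,-0.75,0.1],"gripper": 1},{"delta_rot": [0,0,-0.001],"travel": [-0.75,-1,0.15],"gripper": 1},{"delta_rot": [0,0,-0.001],"travel": [-0.75,-1,0.15],"gripper": 1},{"delta_rot": [0,0,-0.001],"travel": [-0.75,-1,0.15],"gripper": 1}])

```text
clock: 2.58
tool_pos: [0.3636, 0.2919, 0.2164]
eef_rot: [0.005, 1.0, 0.001, 0.0]
contact_force: [-0.4, 0.5, 0.0]
opening: 1.002
```

```bash
python3 - <<'E'
from h import *
go([(.4165,.2155,.2),(.4165,.2155,.15),(.4165,.2155,.064)])
s=viewer.snapshot("scene"); save("scene1",s)
print([ (p["conf"],p["at"],pt(s,*p["at"],.074),pt(s,*p["at"])) for p in viewer.pinpoint("scene","lid_knob")[:2]])
w=viewer.snapshot("wrist"); save("wrist1",w); print(w["fx"],w["cx"],w["cy"])
p=viewer.pinpoint("wrist","lid_knob"); print(p[:1])
if p:
    u,v=(p[0]["at"][0]-w["cx"])/w["fx"],(p[0]["at"][1]-w["cy"])/w["fy"]; th=np.hypot(u,v)
    d=att(w)@np.array([np.sin(th)*u/th,-np.sin(th)*v/th,-np.cos(th)]); o=np.array(w["origin"]); print(o, o+d*(.074-o[2])/d[2])
E
```

```text
rot [0.0006 0.     0.001 ] tcp [0.3636 0.2919 0.2164]
[0.416 0.216 0.2  ] travel [-0.358 -0.506  0.108]
[0.416 0.216 0.15 ] travel [-0.358 -0.506  0.442]
[0.416 0.216 0.064] travel [-0.358 -0.507  1.015]
[(0.92, [309.0, 90.9], array([0.41903463, 0.2121328 , 0.074     ]), array([0.41180478, 0.22451132, 0.08001723])), (0.51, [216.8, 163.3], array([0.37850383, 0.6115629 , 0.074     ]), array([0.44605106, 0.5433318 , 0.01293532]))]
297.3186396354542 249.61816683850253 197.08405097638777
[{'at': [181.9, 234.2], 'conf': 0.77}]
[0.28316612 0.29225666 0.36220664] [0.41696044 0.21828197 0.074     ]
```

View pics/wrist1.png

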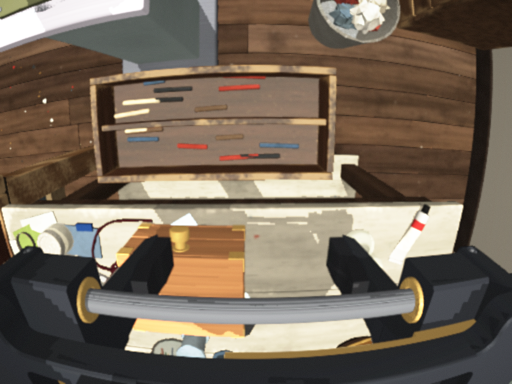

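The wrist view shows the knob at about (180,237), all three measurements agree on (0.417, 0.215, 0.074).

Request:
play_rows(commands=[{"delta_rot": [0,0,0.001],"travel": [-0.18,-0.25,0.1],"gripper": 1},{"delta_rot": [0,0,0.001],"travel": [-0.355,-0.505,0.25],"gripper": 1},{"delta_rot": [0,0,0.001],"travel": [-0.355,-0.505,0.44],"gripper": 1},{"delta_rot": [0,0,0.001],"travel": [-0.355,-0.505,0.7],"gripper": 0.3},{"delta_rot": [0,0,0.001],"travel": [-0.355,-0.505,0.9],"gripper": 0},{"delta_rot": [0,0,0.001],"travel": [-0.355,-0.505,1],"gripper": -0.2},{"delta_rot": [0,0,0.001],"travel": [-0.355,-0.505,1],"gripper": -0.2},{"delta_rot": [0,0,0.001],"travel": [-0.355,-0.505,1],"gripper": -0.2}])

```text
clock: 3.78
tool_pos: [0.4162, 0.2151, 0.0667]
eef_rot: [0.007, 1.0, 0.0, 0.0]
contact_force: [0.1, 0.2, -0.1]
opening: 0.455
```

```bash
python3 - <<'E'
from h import *
w=viewer.snapshot("wrist"); save("wrist2",w);print(r.get_state()["opening"])
E
```

```text
0.4168417730796946
```

View pics/wrist2.png

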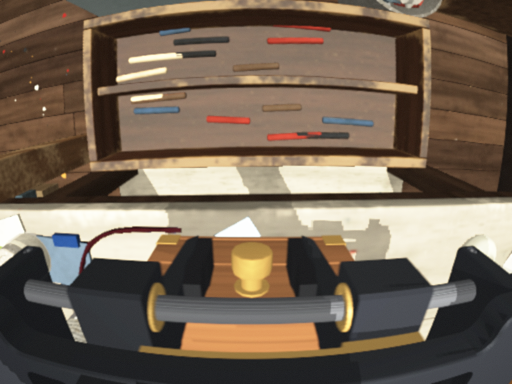

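The knob sits centred between the fingers (252,262). I'll close on it.

Request:
play_rows(commands=[{"delta_rot": [0,0,0],"travel": [0,0,0.02],"gripper": -0.8},{"delta_rot": [0,0,0],"travel": [0,0,0.02],"gripper": -0.8},{"delta_rot": [0,0,0],"travel": [0,0,0.02],"gripper": -0.8},{"delta_rot": [0,0,0],"travel": [0,0,0.02],"gripper": -0.8},{"delta_rot": [0,0,0],"travel": [0,0,0.02],"gripper": -0.8}], force=12)

```text
clock: 4.45
tool_pos: [0.4166, 0.2161, 0.0635]
eef_rot: [0.006, 1.0, 0.002, 0.001]
contact_force: [-1.1, 5.8, 1.7]
opening: 0.247
```

```bash
python3 - <<'E'
from h import *
st=r.get_state();p=st["tool_pos"];print(p,st["opening"],st["contact_force"])
# knob arc, knob rel. start; hinge (.5465,.048)
rr=np.hypot(.13,.026);a0=np.arctan2(.026,.13)
for t in np.arange(.1,1.5,.1):
    k=np.array([-rr*np.cos(a0+t)+.13,0,rr*np.sin(a0+t)-.026]); 
    print(round(t,2),"tool travel x,z:",(np.array([-k[0],-k[2]])/.15).round(3),k.round(3))
E
```

```text
[0.41663084 0.21607452 0.06350975] 0.24687404096400134 [-1.09694269  5.7835325   1.68757913]
0.1 tool travel x,z: [-0.022 -0.086] [0.003 0.    0.013]
0.2 tool travel x,z: [-0.052 -0.169] [0.008 0.    0.025]
0.3 tool travel x,z: [-0.09  -0.248] [0.013 0.    0.037]
0.4 tool travel x,z: [-0.136 -0.324] [0.02  0.    0.049]
0.5 tool travel x,z: [-0.189 -0.394] [0.028 0.    0.059]
0.6 tool travel x,z: [-0.249 -0.459] [0.037 0.    0.069]
0.7 tool travel x,z: [-0.315 -0.518] [0.047 0.    0.078]
0.8 tool travel x,z: [-0.387 -0.569] [0.058 0.    0.085]
0.9 tool travel x,z: [-0.464 -0.613] [0.07  0.    0.092]
1.0 tool travel x,z: [-0.544 -0.65 ] [0.082 0.    0.097]
1.1 tool travel x,z: [-0.628 -0.678] [0.094 0.    0.102]
1.2 tool travel x,z: [-0.714 -0.697] [0.107 0.    0.105]
1.3 tool travel x,z: [-0.802 -0.708] [0.12  0.    0.106]
1.4 tool travel x,z: [-0.89 -0.71] [0.134 0.    0.107]
```

Request:
play_rows(commands=[{"delta_rot": [0,0,0],"travel": [-0.022,0.006,-0.086],"gripper": -0.8},{"delta_rot": [0,0,0],"travel": [-0.052,0.006,-0.169],"gripper": -0.8},{"delta_rot": [0,0,0],"travel": [-0.09,0.006,-0.248],"gripper": -0.8},{"delta_rot": [0,0,0],"travel": [-0.136,0.006,-0.324],"gripper": -0.8},{"delta_rot": [0,0,0],"travel": [-0.189,0.006,-0.394],"gripper": -0.8}])

```text
clock: 5.08
tool_pos: [0.4449, 0.2156, 0.1228]
eef_rot: [0.007, 1.0, 0.001, 0.0]
contact_force: [1.5, 4.0, -3.3]
opening: 0.243
```

Tracking well; opening is unchanged, so it still holds. I continue from 0.5 to 1.3 rad (shifts relative to here).

Request:
play_rows(commands=[{"delta_rot": [0,0,0],"travel": [-0.06,0.006,-0.065],"gripper": -0.8},{"delta_rot": [0,0,0],"travel": [-0.126,0.006,-0.124],"gripper": -0.8},{"delta_rot": [0,0,0],"travel": [-0.198,0.006,-0.175],"gripper": -0.8},{"delta_rot": [0,0,0],"travel": [-0.275,0.006,-0.219],"gripper": -0.8},{"delta_rot": [0,0,0],"travel": [-0.355,0.006,-0.256],"gripper": -0.8},{"delta_rot": [0,0,0],"travel": [-0.439,0.006,-0.284],"gripper": -0.8},{"delta_rot": [0,0,0],"travel": [-0.525,0.006,-0.303],"gripper": -0.8},{"delta_rot": [0,0,0],"travel": [-0.613,0.006,-0.314],"gripper": -0.8},{"delta_rot": [0,0,0],"travel": [-0.66,0.006,-0.316],"gripper": -0.8},{"delta_rot": [0,0,0],"travel": [-0.66,0.006,-0.316],"gripper": -0.8}])

```text
clock: 6.32
tool_pos: [0.5442, 0.2137, 0.1699]
eef_rot: [0.008, 1.0, -0.0, 0.0]
contact_force: [-0.1, 0.6, 4.3]
opening: 0.242
```

```bash
python3 - <<'E'
from h import *
w=viewer.snapshot("side"); save("side2",w);print(r.get_state()["opening"])
E
```

```text
0.24527142381690403
```

View pics/side2.png

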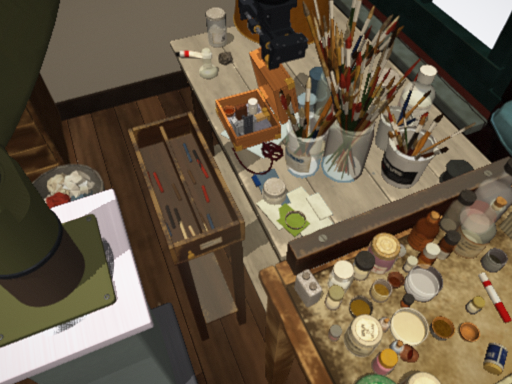

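Lid is past vertical of the knob (lid edge at about 270,75) and the case is open, with the panel arm inside at about (250,108). I release, and the lid should fall back by itself.

Request:
play_rows(commands=[{"delta_rot": [0,0,0],"travel": [0,0,0],"gripper": 0.1},{"delta_rot": [0,0,0],"travel": [0,0,0],"gripper": 0.1},{"delta_rot": [0,0,0],"travel": [0,0,-0.15],"gripper": 0.1},{"delta_rot": [0,0,0],"travel": [0,0,-0.45],"gripper": 0.5},{"delta_rot": [0,0,0],"travel": [0.3,0,-0.5],"gripper": 1},{"delta_rot": [0,0,0],"travel": [0.7,0,-0.5],"gripper": 1},{"delta_rot": [0,0,0],"travel": [1,0,-0.5],"gripper": 1},{"delta_rot": [0,0,0],"travel": [1,0,-0.5],"gripper": 1}])

```text
clock: 7.38
tool_pos: [0.3897, 0.2154, 0.2447]
eef_rot: [0.005, 1.0, -0.001, -0.001]
contact_force: [0.6, -0.2, -0.7]
opening: 0.999
```

```bash
python3 - <<'E'
from h import *
for n in["side","scene","wrist"]:
    s=viewer.snapshot(n)
    if n!="wrist": I=s["color"][60:190,160:350] if n=="side" else s["color"][20:170,170:360]; cv2.imwrite(f"pics/{n}3.png",cv2.resize(I,None,fx=4,fy=4,interpolation=cv2.INTER_CUBIC)[:600,:,::-1])
    for l,z in[("lid_knob",None),("ball_center",.035),("coupler_socket",.035),("coupler_grip",.073),("latch_tab",.073),("panel_arm",.015),("ochre_cup",.012),("dropper",.012)]:
        p=viewer.pinpoint(n,l)
        if not p: print(n,l,"-");continue
        a=p[0]["at"]
        if n=="wrist":
            u,v=(a[0]-s["cx"])/s["fx"],(a[1]-s["cy"])/s["fy"];th=np.hypot(u,v)
            d=att(s)@np.array([np.sin(th)*u/th,-np.sin(th)*v/th,-np.cos(th)]);o=np.array(s["origin"]);zz=z or .18
            q=o+d*(zz-o[2])/d[2]
        else: q=pt(s,*a,z)
        print(n,l,round(p[0]["conf"],2),np.round(a),q.round(4))
    if n=="side":
        o=viewer.outline_of(n,"case_lid")
        if o:
            P=cloud(s,o[0]["pixels"]);print("lid",P.min(0).round(3),P.max(0).round(3),np.median(P,0).round(3))
E
```

```text
side lid_knob 0.75 [287.  57.] [0.5829 0.2078 0.1795]
side ball_center 0.77 [242. 122.] [0.4735 0.199  0.035 ]
side coupler_socket 0.93 [240. 124.] [0.4667 0.1951 0.035 ]
side coupler_grip 0.94 [242. 113.] [0.4706 0.1918 0.073 ]
side latch_tab 0.44 [248. 123.] [0.4714 0.157  0.073 ]
side panel_arm 0.57 [242. 131.] [0.4678 0.1906 0.015 ]
side ochre_cup 0.44 [230. 116.] [0.4612 0.2536 0.012 ]
side dropper 0.45 [253. 111.] [0.5207 0.2485 0.012 ]
lid [0.506 0.081 0.047] [0.604 0.283 0.214] [0.573 0.215 0.12 ]
scene lid_knob 0.76 [256.  40.] [0.5833 0.2218 0.1773]
scene ball_center 0.93 [296.  98.] [0.467  0.1964 0.035 ]
scene coupler_socket 0.79 [297.  96.] [0.473  0.1836 0.035 ]
scene coupler_grip 0.65 [297.  83.] [0.4746 0.1831 0.073 ]
scene latch_tab 0.66 [301.  81.] [0.4734 0.1666 0.073 ]
scene panel_arm 0.93 [296. 104.] [0.4723 0.1896 0.015 ]
scene ochre_cup -
scene dropper 0.47 [272. 106.] [0.52   0.2332 0.012 ]
wrist lid_knob -
wrist ball_center 0.74 [234. 227.] [0.4674 0.194  0.035 ]
wrist coupler_socket 0.71 [234. 222.] [0.4606 0.1939 0.035 ]
wrist coupler_grip 0.76 [233. 242.] [0.4714 0.1946 0.073 ]
wrist latch_tab 0.64 [206. 242.] [0.4705 0.1615 0.073 ]
wrist panel_arm 0.56 [233. 221.] [0.4683 0.192  0.015 ]
wrist ochre_cup 0.78 [280. 214.] [0.4598 0.2567 0.012 ]
wrist dropper 0.54 [270. 250.] [0.5156 0.2428 0.012 ]
```

View pics/side3.png

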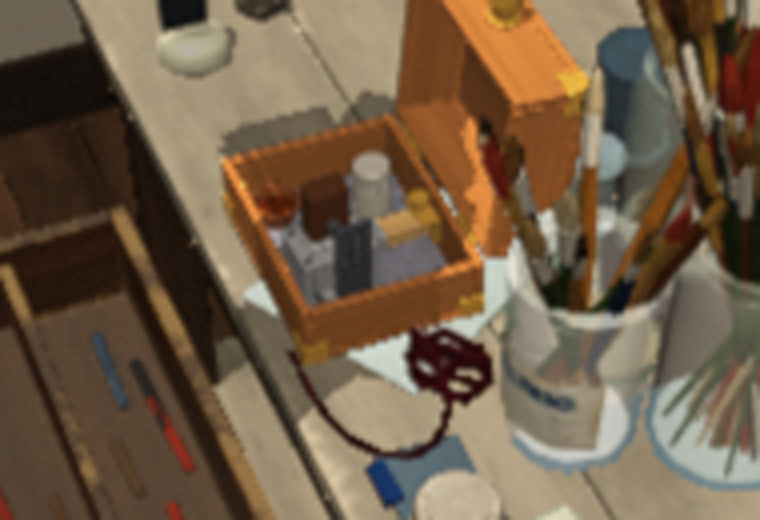

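The crop shows the lid back on its stop and the arm seated in the case: dark grip at (325,205), steel tab at (352,255), stub pointing to the hinge. The fit of ball (0.469,0.192) from the case pose agrees with the networks.

```bash
python3 -c "
from h import *
go([(.469,.190,.2),(.469,.190,.12),(.469,.190,.1)],yaw_deg=89)"
```

```text
rot [ 0.    -0.     0.001] tcp [0.3935 0.2163 0.2447]
[0.469 0.19  0.2  ] travel [-0.506 -0.168  0.298]
[0.469 0.19  0.12 ] travel [-0.506 -0.168  0.831]
[0.469 0.19  0.1  ] travel [-0.506 -0.168  0.965]
```

Request:
play_rows(commands=[{"delta_rot": [0,0,0.001],"travel": [-0.25,-0.08,0.1],"gripper": 1},{"delta_rot": [0,0,0.001],"travel": [-0.506,-0.168,0.3],"gripper": 1},{"delta_rot": [0,0,0.001],"travel": [-0.506,-0.168,0.6],"gripper": 1},{"delta_rot": [0,0,0.001],"travel": [-0.506,-0.168,0.83],"gripper": 1},{"delta_rot": [0,0,0.001],"travel": [-0.506,-0.168,0.96],"gripper": 1},{"delta_rot": [0,0,0.001],"travel": [-0.506,-0.168,0.96],"gripper": 1}])

```text
clock: 9.52
tool_pos: [0.4682, 0.1897, 0.0995]
eef_rot: [0.009, 1.0, -0.001, -0.001]
contact_force: [0.6, 0.2, -0.2]
opening: 1.003
```

```bash
python3 - <<'E'
from h import *
go([(.469,.190,.057)],yaw_deg=89)
s=viewer.snapshot("wrist");save("wrist4",s)
for l,z in[("coupler_grip",.073),("latch_tab",.073),("ball_center",.035)]:
    for p in viewer.pinpoint("wrist",l)[:1]:
        a=p["at"];u,v=(a[0]-s["cx"])/s["fx"],(a[1]-s["cy"])/s["fy"];th=np.hypot(u,v)
        d=att(s)@np.array([np.sin(th)*u/th,-np.sin(th)*v/th,-np.cos(th)]);o=np.array(s["origin"])
        print(l,p["conf"],a,(o+d*(z-o[2])/d[2]).round(4))
E
```

```text
rot [-0.0004 -0.0008  0.0001] tcp [0.4682 0.1897 0.0995]
[0.469 0.19  0.057] travel [-0.006  0.003  0.284]
coupler_grip 0.91 [253.9, 234.5] [0.4685 0.1915 0.073 ]
latch_tab 0.68 [205.2, 239.1] [0.4715 0.16   0.073 ]
ball_center 0.3 [479.9, 191.7] [0.4536 0.403  0.035 ]
```

View pics/wrist4.png

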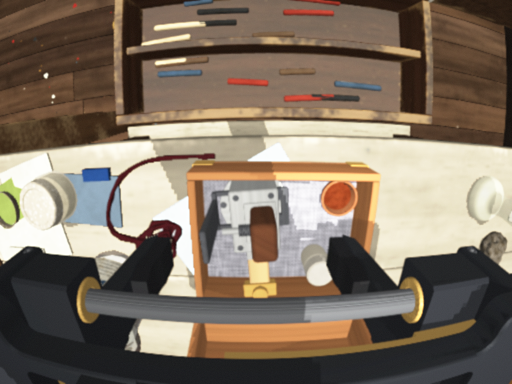

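Grip at (262,235) and tab at (207,232) lie between the open fingers, with the dropper lower and inside the left finger. Descend and squeeze.

Request:
play_rows(commands=[{"delta_rot": [0,0,0],"travel": [-0.006,0.003,0.15],"gripper": 1},{"delta_rot": [0,0,0],"travel": [-0.006,0.003,0.26],"gripper": 1},{"delta_rot": [0,0,0],"travel": [-0.006,0.003,0.284],"gripper": 1},{"delta_rot": [0,0,0],"travel": [-0.006,0.003,0.284],"gripper": 0.3},{"delta_rot": [0,0,0],"travel": [-0.006,0.003,0.284],"gripper": -0.2},{"delta_rot": [0,0,0],"travel": [-0.006,0.003,0.284],"gripper": -0.6},{"delta_rot": [0,0,0],"travel": [-0.006,0.003,0.284],"gripper": -0.6},{"delta_rot": [0,0,0],"travel": [-0.006,0.003,0.284],"gripper": -0.6},{"delta_rot": [0,0,0],"travel": [-0.006,0.003,0.284],"gripper": -0.6},{"delta_rot": [0,0,0],"travel": [-0.006,0.003,0.284],"gripper": -0.6}], force=35)

```text
clock: 10.98
tool_pos: [0.4701, 0.1919, 0.0585]
eef_rot: [0.008, 1.0, 0.001, 0.0]
contact_force: [-2.3, 1.2, 5.1]
opening: 0.335
```

Opening 29.5 mm: grip and tab are squeezed home. Lift gently.

Request:
play_rows(commands=[{"delta_rot": [0,0,0],"travel": [0,0,0],"gripper": -0.6},{"delta_rot": [0,0,0],"travel": [0,0,-0.03],"gripper": -0.6},{"delta_rot": [0,0,0],"travel": [0,0,-0.07],"gripper": -0.6},{"delta_rot": [0,0,0],"travel": [0,0,-0.12],"gripper": -0.6},{"delta_rot": [0,0,0],"travel": [0,0,-0.17],"gripper": -0.6}])

```text
clock: 11.6
tool_pos: [0.47, 0.1904, 0.0842]
eef_rot: [0.009, 1.0, 0.0, 0.0]
contact_force: [-0.1, 0.0, -2.6]
opening: 0.336
```

Request:
play_rows(commands=[{"delta_rot": [0,0,0],"travel": [0,0,-0.1],"gripper": -0.6},{"delta_rot": [0,0,0],"travel": [0,0,-0.2],"gripper": -0.6},{"delta_rot": [0,0,0],"travel": [0.05,0,-0.32],"gripper": -0.6},{"delta_rot": [0,0,0],"travel": [0.1,0,-0.44],"gripper": -0.6},{"delta_rot": [0,0,0],"travel": [0.15,0,-0.54],"gripper": -0.6},{"delta_rot": [0,0,0],"travel": [0.18,0,-0.6],"gripper": -0.6},{"delta_rot": [0,0,0],"travel": [0.18,0,-0.6],"gripper": -0.6},{"delta_rot": [0,0,0],"travel": [0.18,0,-0.6],"gripper": -0.6},{"delta_rot": [0,0,0],"travel": [0.18,0,-0.6],"gripper": -0.6}])

```text
clock: 12.72
tool_pos: [0.4429, 0.1907, 0.1731]
eef_rot: [0.009, 1.0, -0.0, -0.0]
contact_force: [-0.4, -0.4, -2.7]
opening: 0.334
```

```bash
python3 - <<'E'
from h import *
s=viewer.snapshot("side");I=s["color"][30:190,150:350];cv2.imwrite("pics/side5.png",cv2.resize(I,None,fx=3.75,fy=3.75,interpolation=cv2.INTER_CUBIC)[...,::-1])
for l in["lid_knob","coupler_socket","panel_arm"]:
    for p in viewer.pinpoint("side",l)[:1]: print(l,p,pt(s,*p["at"]))
st=r.get_state();print(st["tool_pos"],st["contact_force"],st["opening"],abs(st["qd"]).max())
E
```

```text
lid_knob {'at': [288.6, 57.3], 'conf': 0.96} [0.58590385 0.20454949 0.17925903]
coupler_socket {'at': [223.7, 91.5], 'conf': 0.96} [0.42499586 0.1734792  0.1639486 ]
panel_arm {'at': [228.1, 94.6], 'conf': 0.74} [0.43387511 0.17318123 0.15299209]
[0.44293859 0.1908311  0.17330623] [-1.47415593  0.14137659 -2.09897672] 0.338420479404853 0.002706611962752899
```

View pics/side5.png

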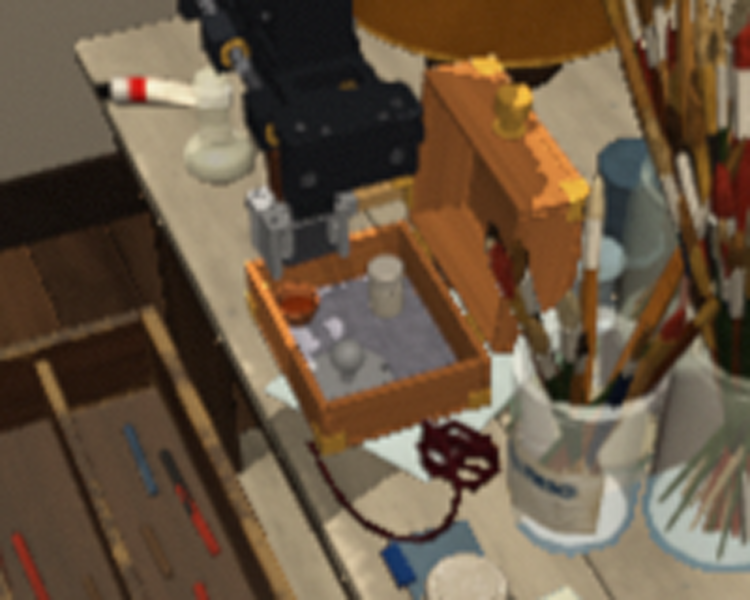

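The ball is bare at (347,357). The arm is held level above the case, with the coupler at about (300,235) and the stub at (380,205). The lid is on its stop, and the cup and dropper are in place. I'll hand it in.

```bash
python3 -c "
from h import *
print(r.finish_job(), r.get_state()['contact_force'], r.get_state()['opening'])"
```

```text
the job is handed in; nothing more can be done
the job is handed in; nothing more can be done
```

The case is open and the gripper is holding the panel arm over it, ready for you to take. I handed the job in at about 12.8 s of the 51 s allowed. The hand-in gives no verdict, so the result rests on my last checks below.

I pinched the brass knob and swung the lid to about 1.35 rad. From there it fell back onto its stop. I then squeezed the grip and latch tab together to about 29.5 mm, which is fully home, and lifted the arm off the ball.

- **Lid:** the knob reads x 0.586, z 0.179 m in the last picture; a lid on its stop should give 0.584 and 0.175.
- **Arm:** it was raised about 115 mm and held about 27 mm to the robot's side of the ball. In the picture it looks level and clear of case and lid.
- **Grip:** the opening was still 29.6 mm and the force reading showed about 2–3 N of load, which fits the arm's weight. The joints were at rest.
- **Ball and other things:** the ball is bare, and the cup and dropper stand where they were. I checked the things around the case only by eye in the side view, and the hand hides the area behind it there.

One reading disagreed: the network put the raised coupler's socket 15–20 mm off sideways from where the hand's position places it. I put this down to it using the depth of the coupler's outer face. Either value is well within the limits.

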